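Refit the control knob of a table-top gas stove and hold it pressed in

ROBOT

A 6-joint arm with a two-finger parallel gripper is mounted at the origin on a cart in front of the work surface, level with it; the furniture and walls round the work are solid. World frame = base frame: x ahead of the robot, y to its left, z up, the work surface at z = 0. Lengths are in m, angles in rad, forces in N, time in s.
With the tool pointing down it reaches from about 0.4 to 0.825 m from the base axis. Payload 7 kg.
Tool frame: the origin (TCP) lies between the finger pads; the fingertips stand 11 mm ahead of it and the grasp point (between the pads) lies 8 mm behind it; x points along the fingers, z is the direction in which the jaws open and shut, and the axes are right-handed (so a half turn about x gives the same grasp; the last joint's range is limited). The gripper opens to 88 mm and grips with 3 to 60 N. Pads are 19 mm wide; open, the fingers measure 130 mm over their backs; the gripper's body (78 mm by 193 mm) begins 47 mm behind the grasp point.
Start: joints at [1.461, 0.359, 0.012, 0, -1.224, -0.288], TCP at [0.261, 0.622, 0.238] pointing down, gripper open.
Joint ranges: [-3.07, 3.07], [-1.43, 2.12], [-1.02, 1.25], [-3.03, 1.67], [-3.05, -0], [-3.03, 3.03]. Speed limits (rad/s): [2.39, 2.39, 3.01, 3.14, 3.14, 3.14].

INTERFACE

Orientations are given as [roll, pitch, yaw] about the fixed x, y, z axes, in that order (R = Rz(yaw) Ry(pitch) Rx(roll)).
In Python, from station import arm gives the robot as it stands.
- The arm moves only by the tool jog_arm, never from a script. Its argument "motion" is a list of rows, each an object of numbers: "dx", "dy", "dz": the shift along the tool's x, y, z in m; "twist": the turn about the tool's x in degrees. In form: [{"dx": .., "dy": .., "dz": .., "twist": ..}, ...]. A call has 1 to 20 rows; each row is the pose to reach, as a shift and turn from the pose commanded when the call began, along the tool's axes at that moment; what a row does not reach only later rows make up. A row lasts 1/12 s, in which the tool goes at most 41.7 mm and 7.16 degrees, less where a joint would pass 70% of its speed; a pose out of reach is approached as far as the arm can. A call with a gripper value outside its range is refused whole. "gripper" is the finger opening in m, from 0 to 0.0876, set as the call begins (left out, the last holds). The fingers move at their own pace and stop on an object; "newtons" is the grip in N (left out, the last holds). Time passes only in rows, so rows that repeat a pose let the fingers close. It gives the time, the measured TCP pose, the force and the opening at its end, in the units of the state.
- arm.get_state(): the state, without advancing time (a new reading comes with each control period).
- arm.grab_frame(name): name is "side" or "top" or "wrist"; returns the picture (400x640x3 uint8, red, green, blue); there is no depth.
- arm.camera_model(name): a dict with "camera_matrix" (3x3 intrinsics, pixels), "eye" and "attitude" of the camera in the world. Camera axes: x right, y down, z forward; pixel columns grow to the right and rows downward; lengths in m; the calibration is good to about 2 mm. A picture is of the moment at which its call begins: read the wrist's pose just before it. camera_model takes no time and is no camera call; for the wrist camera it gives the pose at the moment of the call.
- arm.job_done(): hands the job in, once; it reports no verdict.
The state is a dict: "t": time; "q": joint angles; "qd": joint speeds; "joint_efforts": joint torques, N m; "eef_pos": TCP position; "ee_rot": TCP orientation; "force": force on the tool from outside, world axes, zero at the start; "moment": the same for the moment, N m; "width": finger opening in m.
Only numpy, scipy, OpenCV 4.12 (cv2) and the standard library are available. Lean on these libraries where they do the work, as an engineer would, in place of code of your own. Each camera call takes 0.05 s, during which the arm holds its last target.

TASK

The control knob has been taken off the little white stove for cleaning. Pick it up, turn it so that its white pointer line matches the white mark beside the flat of the brass D-shaped spindle, push it all the way onto the spindle, then keep pressing it well down against the spring, as one does to open the flame-safety valve, for at least three seconds. Do not force it and leave the lemon, the garlic and the mug where they are; the program finishes while the gripper is still holding the knob pressed in.

Things in the scene. Friction and masses are not known exactly. Their poses are not given: they have to be found in the camera images.
- knob_mid (a point): Centre of the loose black knob (60 g, 37 mm high), 18.5 mm above its underside. Round skirt 48 mm wide, 17 mm high; on it a bar grip 40 mm long (knob x), 14 mm thick (y), 20 mm high, to grip across its thickness. It stands bore down on the worktop; z is up along the bore axis. A white pointer line on the bar's top and end marks +x.
- knob_bore (a point): Centre of the bore's mouth, in the knob's underside, same axes as knob_mid. The bore is D-shaped: 14 mm in diameter, 14 mm deep, its flat on the +x (pointer) side, 4 mm from the axis. Pushed fully on, the mouth lies 14 mm below the spindle's tip and the knob's centre 4.5 mm above the tip.
- spindle_tip (a point): Top centre of the upright brass D-spindle, 92 mm above the worktop, 27 mm above the stove's top. Shaft 12 mm in diameter, flat on its +x side 3 mm from the axis, top 3 mm tapered for lead-in; z up, x out of the flat. A black 40 mm disc 17 mm below the tip has a white mark on the flat's side. The knob fits with 1 mm play if their x axes agree to 10 degrees.
- spindle (a joint): How far the spindle is pushed in, in m: 0 released, 0.008 at its end stop; well down is more than 0.005. A spring resists with 3.6 N at first and 11 N at the stop and pushes it back when let go. It does not turn. The tip moves down with it.
- stove: White one-burner table-top stove, fixed, 335 x 280 mm, top 65 mm high. Origin on the worktop right below the spindle axis; from there it reaches 55 mm to its front (-x), 280 mm to its rear, 140 mm to each side. A black pan support, 182 mm wide, up to 115 mm above the worktop, is centred 165 mm behind (+x) the spindle. Wall cabinets hang 0.45 m above the rear half of the worktop.
- lemon: Loose lemon, 72 x 57 x 58 mm, origin at the centre of its underside. Leave alone.
- garlic: Loose garlic bulb, 56 mm across, 56 mm high, origin at the centre of its underside. Leave alone.
- mug: Loose green and white mug, 78 mm across, 116 mm with its handle, 101 mm high, origin at the centre of its underside, to the right of the stove. Leave alone.
There are look-alikes about, which are no part of the job. Leave any purple, red or turquoise look-alike of the part that bears knob_mid alone.

How it is judged:
On the way:
1. the knob is fully on the spindle, and the spindle is held pressed in by more than 5 mm for three seconds (horizontal distance between knob_mid and spindle_tip below 0.004 m and z of knob_mid in the frame of spindle_tip below 0.0075 m and angle between the x axis of knob_mid and the x axis of spindle_tip, either way round below 0.3 rad and value of joint spindle above 0.005 m), for 2.7 s.
At the end, for the whole second after the job is handed in: The fingers still hold the knob (over 2 N), fully on the spindle (centre under 7.5 mm above the tip, within 4 mm of the axis), aligned within 0.3 rad, upright within 0.15 rad, spindle pressed in over 5 mm; lemon, garlic and mug within 30 mm of where they stood (all of step 1 and angle between knob_mid's own z axis and vertical below 0.15 rad and contact force between the fingers and knob above 2 N and distance of each of lemon, garlic, mug from where it was at the start of the episode below 0.03 m); the arm keeps its last pose, push and grip.
It fails at once if the knob is forced onto or against the spindle with more than 60 N (contact force between knob and spindle above 60 N).
It fails at once if the lemon, the garlic or the mug is moved by more than 30 mm (distance of any of lemon, garlic, mug from where it was at the start of the episode above 0.03 m).
It also fails if it takes over 48 s, if anything falls off the work surface, if the arm or the gripper's body presses on something with over 40 N, if the wrist force passes 120 N, or if a joint passes its speed limit or range.

## Working session

There is one attempt and no reset: what is moved stays moved. The work goes in short steps, Python scripts to look and compute and a tool call to move; the robot and the scene stay as the last step left them, time stands still between calls to the robot, and variables do not carry over. Pictures are saved under pics/ and viewed, and the job is handed in when it is done.

Besides the shell and the picture viewer there is one more tool, called after "Call:" by a JSON object that holds its "name" and its "arguments". jog_arm: Moves the arm, as the interface text tells. Its arguments: {"type":"object","properties":{"motion":{"type":"array"},"gripper":{"type":"number"},"newtons":{"type":"number"}},"required":["motion"]}

```bash
mkdir -p pics; ls
python3 - <<'E'
from station import arm
import cv2,numpy as np
np.set_printoptions(precision=4,suppress=True)
s=arm.get_state();print({k:s[k] for k in('t','eef_pos','ee_rot','width','force')})
for n in('side','top','wrist'):
    m=arm.camera_model(n);print(n,m)
    cv2.imwrite(f'pics/{n}0.png',arm.grab_frame(n)[:,:,::-1])
E
```

```text
pics
{'t': 0.0, 'eef_pos': array([0.2613, 0.6219, 0.2366]), 'ee_rot': array([ 0.1023,  1.5692, -1.8664]), 'width': 0.08758227012366257, 'force': array([ 0.2792, -0.2898,  0.4947])}
side {'camera_matrix': array([[452.1479,   0.    , 324.0896],
       [  0.    , 452.1479, 192.2186],
       [  0.    ,   0.    ,   1.    ]]), 'eye': array([-1.0526,  0.7096,  0.8618]), 'attitude': array([-2.0064, -0.0265, -2.0521])}
top {'camera_matrix': array([[490.6998,   0.    , 329.7709],
       [  0.    , 490.6998, 199.1699],
       [  0.    ,   0.    ,   1.    ]]), 'eye': array([-0.1262,  0.1482,  1.4756]), 'attitude': array([-2.7211, -0.0094, -1.9776])}
wrist {'camera_matrix': array([[306.8068,   0.    , 321.5208],
       [  0.    , 306.8068, 199.8326],
       [  0.    ,   0.    ,   1.    ]]), 'eye': array([0.33  , 0.5924, 0.3832]), 'attitude': array([ 2.8628, -0.0009, -1.97  ])}
```

View pics/side0.png

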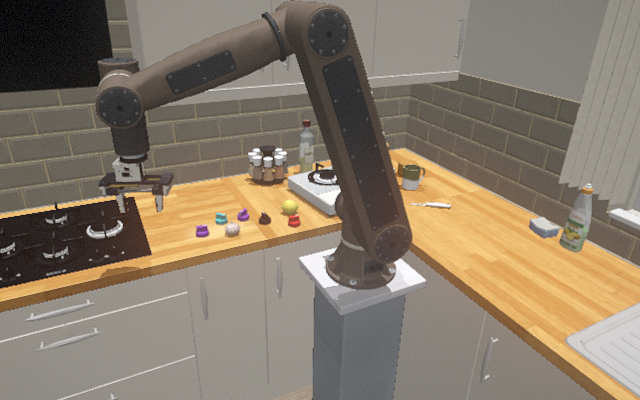

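View pics/top0.png

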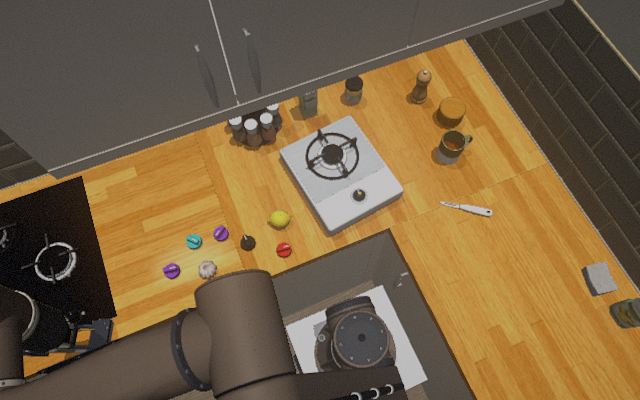

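View pics/wrist0.png

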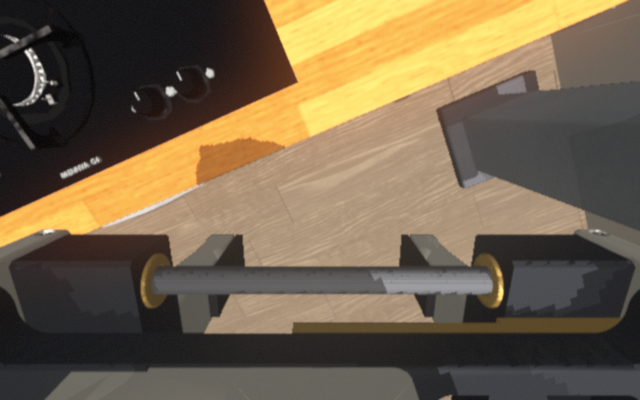

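The top view shows the black knob at about (248,242), with the lemon, the garlic (207,269) and the coloured look-alikes around it. The spindle is at about (359,195). The wrist camera doesn't see the work yet. I'll zoom in and cast rays.

```bash
cat > h.py <<'E'
import numpy as np,cv2
from scipy.spatial.transform import Rotation as R
np.set_printoptions(precision=4,suppress=True)
def ray(m,uv,z):
    K=m['camera_matrix'];d=R.from_euler('xyz',m['attitude']).as_matrix()@np.linalg.solve(K,[uv[0],uv[1],1.])
    e=np.array(m['eye']);return e+d*(z-e[2])/d[2]
def proj(m,p):
    c=R.from_euler('xyz',m['attitude']).as_matrix().T@(np.array(p)-m['eye']);u=m['camera_matrix']@c;return u[:2]/u[2]
E
python3 - <<'E'
from h import *
from station import arm
mt,ms=arm.camera_model('top'),arm.camera_model('side')
print('tcp in top/side',proj(mt,[.2613,.6219,.2366]),proj(ms,[.2613,.6219,.2366]))
for n,uv,z in[('knob',(248,242),.02),('spindle',(359,195),.085),('lemon',(279,219),.03),('garlic',(207,269),.03),('red',(284,250),.02),('purple',(221,233),.02),('mug',(452,148),.05)]:
    print(n,ray(mt,uv,z))
im=cv2.imread('pics/top0.png')
a=cv2.resize(im[215:275,210:290],None,fx=5,fy=5,interpolation=2)
b=cv2.resize(im[165:225,320:400],None,fx=5,fy=5,interpolation=2)
s=cv2.imread('pics/side0.png');c=cv2.resize(s[190:240,220:300],None,fx=5,fy=5,interpolation=2)
d=cv2.resize(s[155:215,280:360],None,fx=5,fy=5,interpolation=2)
cv2.imwrite('pics/z0.png',np.vstack([np.hstack([a,b]),np.hstack([np.pad(c,((0,50),(0,0),(0,0))),d])]))
E
```

```text
tcp in top/side [ 83.3473 342.7846] [140.9803 207.3661]
knob [0.4316 0.171  0.02  ]
spindle [ 0.4171 -0.1993  0.085 ]
lemon [0.4619 0.0551 0.03  ]
garlic [0.395  0.3135 0.03  ]
red [0.3631 0.0771 0.02  ]
purple [0.4931 0.239  0.02  ]
mug [ 0.466 -0.567  0.05 ]
```

View pics/z0.png

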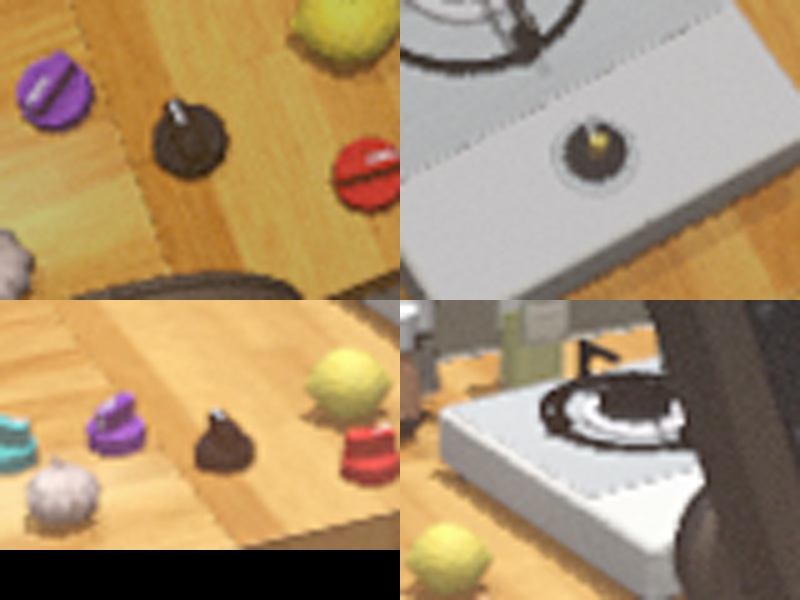

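```bash
cat >> h.py <<'E'
def plan(s,p,yaw):
    """tool shift + twist so TCP at p, pointing down, jaw axis (tool z) along yaw (mod pi)"""
    r=R.from_euler('xyz',s['ee_rot']).as_matrix()
    d=r.T@(np.array(p)-s['eef_pos'])
    zc=np.arctan2(r[1,2],r[0,2])
    t=-(np.degrees(yaw-zc)) # x down: positive twist about tool x = negative world yaw
    t=(t+90)%180-90
    return d,t,np.degrees(zc),r
E
python3 - <<'E'
from h import *
from station import arm
mt=arm.camera_model('top');s=arm.get_state()
a=ray(mt,(247,239.4),.037);b=ray(mt,(244,235.4),.037);v=b-a;print('knob ptr yaw',np.degrees(np.arctan2(v[1],v[0])))
a=ray(mt,(358.8,195),.075);b=ray(mt,(358,189.4),.075);v=b-a;print('mark yaw',np.degrees(np.arctan2(v[1],v[0])),a,b)
d,t,z,r=plan(s,[.40,.171,.238],0);print(d,z);print(r)
m=arm.camera_model('wrist');Rc=R.from_euler('xyz',m['attitude']).as_matrix()
print('cam in tool',r.T@(m['eye']-s['eef_pos']));print(r.T@Rc, s['q'])
E
```

```text
knob ptr yaw 14.62618679478835
mark yaw -17.260923003406404 [ 0.4212 -0.2013  0.075 ] [ 0.4399 -0.2071  0.075 ]
[-0.0007  0.3025  0.362 ] -112.79459393079466
[[-0.0003  0.9219 -0.3874]
 [-0.0012 -0.3874 -0.9219]
 [-1.      0.0001  0.0012]]
cam in tool [-0.1464  0.0747  0.0008]
[[ 0.0005 -0.2754  0.9613]
 [-0.0013 -0.9613 -0.2754]
 [ 1.     -0.0011 -0.0009]] [ 1.4611  0.3592  0.0113 -0.0002 -1.2241 -0.2881]
```

Run:
```python
from h import *
from station import arm
s=arm.get_state()
d,t,z,r=plan(s,[.425,.171,.20],np.radians(-75.4));print(d,t)
```

```text
[0.0373 0.3256 0.3523] -37.394593930794656
```

Call:
{"name": "jog_arm", "arguments": {"motion": [{"dx":0.003,"dy":0.02,"dz":0.022,"twist":-3},{"dx":0.006,"dy":0.045,"dz":0.049,"twist":-6},{"dx":0.01,"dy":0.072,"dz":0.078,"twist":-9},{"dx":0.013,"dy":0.1,"dz":0.107,"twist":-12},{"dx":0.016,"dy":0.127,"dz":0.136,"twist":-15},{"dx":0.019,"dy":0.153,"dz":0.165,"twist":-18},{"dx":0.022,"dy":0.18,"dz":0.195,"twist":-21},{"dx":0.025,"dy":0.207,"dz":0.224,"twist":-24},{"dx":0.028,"dy":0.234,"dz":0.253,"twist":-27},{"dx":0.031,"dy":0.261,"dz":0.282,"twist":-30},{"dx":0.034,"dy":0.288,"dz":0.311,"twist":-33},{"dx":0.036,"dy":0.31,"dz":0.335,"twist":-36},{"dx":0.037,"dy":0.326,"dz":0.352,"twist":-37.4},{"dx":0.037,"dy":0.326,"dz":0.352,"twist":-37.4},{"dx":0.037,"dy":0.326,"dz":0.352,"twist":-37.4}], "gripper": 0.045, "newtons": 45}}

```text
t: 1.4
eef_pos: [0.4258, 0.1703, 0.2005]
ee_rot: [-1.682, 1.571, -3.0]
force: [-0.6, 0.8, -0.5]
width: 0.0448
```

Run:
```python
from h import *
from station import arm
s=arm.get_state();m=arm.camera_model('wrist');im=arm.grab_frame('wrist')[:,:,::-1]
mt=arm.camera_model('top');it=arm.grab_frame('top')[:,:,::-1]
print(s['t'],s['eef_pos'],s['ee_rot'],s['q'],s['force'])
cv2.imwrite('pics/w1.png',im);cv2.imwrite('pics/t1.png',it);np.save('m1.npy',m,allow_pickle=True)
print(m['eye'],proj(m,[.4316,.171,.037]))
```

```text
1.4 [0.4258 0.1703 0.2005] [-1.6816  1.5706 -3.0003] [ 0.8117  0.026  -0.4997 -0.0001 -1.0452  1.0112] [-0.6437  0.7812 -0.5167]
[0.4979 0.1879 0.3469] [321.5301 180.8984]
```

View pics/w1.png

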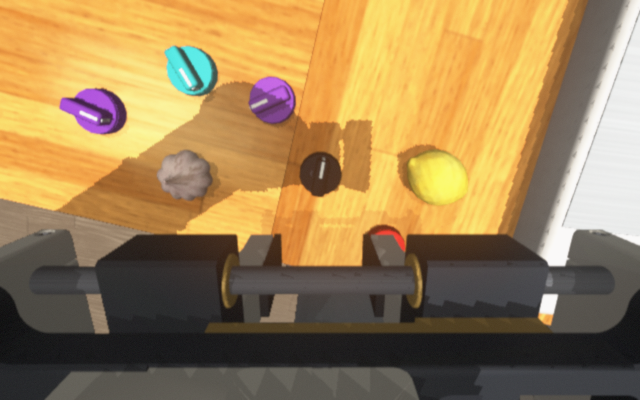

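The wrist view shows the black knob at (320,174), its white line running nearly straight up the image, with the garlic at (186,175) and the lemon at (437,177). Now I'll measure the knob.

Run:
```python
from h import *
m=np.load('m1.npy',allow_pickle=True).item();im=cv2.imread('pics/w1.png')
c=im[140:210,280:360]
cv2.imwrite('pics/z1.png',cv2.resize(c,None,fx=8,fy=8,interpolation=cv2.INTER_CUBIC))
g=cv2.cvtColor(im,cv2.COLOR_BGR2HSV)
mk=np.zeros(im.shape[:2],np.uint8);mk[140:205,290:345]=(g[140:205,290:345,2]<75)
n,l,st,ce=cv2.connectedComponentsWithStats(mk)
i=1+st[1:,4].argmax();print(st[i],ce[i])
cs,_=cv2.findContours((l==i).astype(np.uint8),0,2);h=cv2.convexHull(max(cs,key=cv2.contourArea));print(cv2.minEnclosingCircle(h),cv2.fitEllipse(h))
w=np.zeros_like(mk);w[150:200,300:342]=(g[150:200,300:342,2]>140)&(g[150:200,300:342,1]<70)
ys,xs=np.nonzero(w);print(len(xs),xs.min(),xs.max(),ys.min(),ys.max())
P=np.array([ray(m,(x,y),.037)[:2] for x,y in zip(xs,ys)]);vx,vy,x0,y0=cv2.fitLine(P.astype(np.float32),2,0,.01,.01).ravel()
print('line',np.degrees(np.arctan2(vy,vx)),x0,y0,P.min(0),P.max(0))
```

```text
[301 153  31  34 283] [311.7138 164.576 ]
((317.798583984375, 169.28909301757812), 18.041011810302734) ((318.19818115234375, 169.57632446289062), (32.401947021484375, 35.97438430786133), 58.121299743652344)
49 319 324 162 177
line 4.1537237 0.4430622 0.17393993 [0.4349 0.1721] [0.451  0.1759]
```

View pics/z1.png

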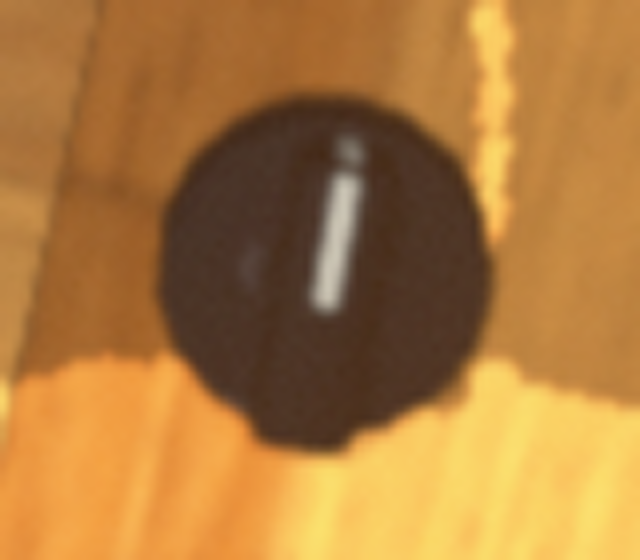

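View pics/t1.png

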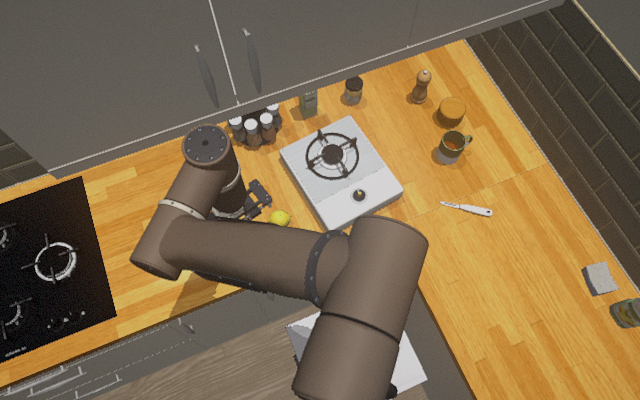

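Run:
```python
from h import *
m=np.load('m1.npy',allow_pickle=True).item()
f=lambda x,y,z:ray(m,(280+(x+.5)/8-.5,140+(y+.5)/8-.5),z)
print('skirt',f(325,264,.014)); 
a=f(346,172,.037);b=f(303,445,.037);print('bar',a,b,(a+b)/2,np.degrees(np.arctan2(*(a-b)[1::-1])))
a=f(347,180,.037);b=f(325,305,.037);print('line',a,b,np.degrees(np.arctan2(*(a-b)[1::-1])))
s={'eef_pos':np.array([0.4258,0.1703,0.2005]),'ee_rot':[-1.6816,1.5706,-3.0003]}
print(plan(s,[.434,.172,.031],0)[:3])
```

```text
skirt [0.4354 0.1735 0.014 ]
bar [0.4518 0.1748 0.037 ] [0.4157 0.1714 0.037 ] [0.4338 0.1731 0.037 ] 5.519307689898738
line [0.4509 0.1745 0.037 ] [0.4345 0.1732 0.037 ] 4.506942638998489
(array([0.1695, 0.0084, 0.0004]), np.float64(-75.55594456525326), np.float64(-75.55594456525326))
```

Call:
{"name": "jog_arm", "arguments": {"motion": [{"dx":0.015,"dy":0.003,"dz":-0.0005,"twist":3},{"dx":0.035,"dy":0.006,"dz":-0.0005,"twist":6},{"dx":0.06,"dy":0.009,"dz":-0.0005,"twist":9.4},{"dx":0.085,"dy":0.009,"dz":-0.0005,"twist":9.4},{"dx":0.11,"dy":0.009,"dz":-0.0005,"twist":9.4},{"dx":0.13,"dy":0.009,"dz":-0.0005,"twist":9.4},{"dx":0.145,"dy":0.009,"dz":-0.0005,"twist":9.4},{"dx":0.156,"dy":0.009,"dz":-0.0005,"twist":9.4},{"dx":0.163,"dy":0.009,"dz":-0.0005,"twist":9.4},{"dx":0.167,"dy":0.009,"dz":-0.0005,"twist":9.4},{"dx":0.168,"dy":0.009,"dz":-0.0005,"twist":9.4},{"dx":0.168,"dy":0.009,"dz":-0.0005,"twist":9.4}]}}

```text
t: 2.5
eef_pos: [0.4343, 0.1748, 0.0327]
ee_rot: [2.034, 1.571, 0.555]
force: [-0.4, 0.0, 0.1]
width: 0.0451
```

Run:
```python
from h import *
from station import arm
s=arm.get_state();m=arm.camera_model('wrist');im=arm.grab_frame('wrist')[:,:,::-1]
print(s['t'],s['eef_pos'],s['ee_rot'],s['q'],s['force'])
cv2.imwrite('pics/w2.png',im)
```

```text
2.5 [0.4343 0.1748 0.0327] [2.034  1.5706 0.5547] [ 0.8047  0.2691 -0.6879  0.0001 -0.6136  0.8576] [-0.4279  0.0068  0.0715]
```

View pics/w2.png

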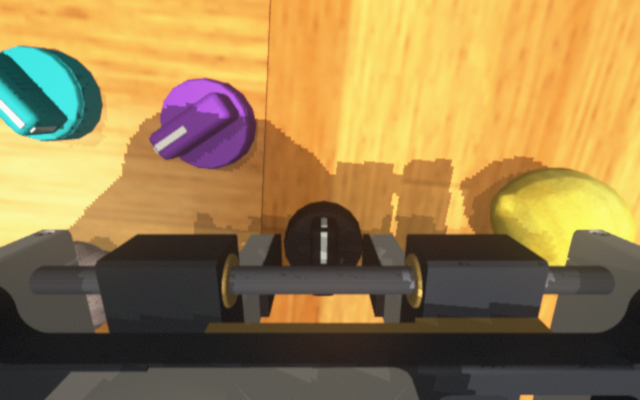

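The knob sits between the fingers, with its line vertical at column ~323, centred and aligned with the jaws. Next I'll close on it.

Call:
{"name": "jog_arm", "arguments": {"motion": [{"dx":0.001},{"dx":0.001},{"dx":0.001},{"dx":0.001},{"dx":0.001},{"dx":0.001},{"dx":0.001},{"dx":0.001},{"dx":0.001}], "gripper": 0.0, "newtons": 45}}

```text
invalid input
```

Call:
{"name": "jog_arm", "arguments": {"motion": [{"dx":0.001,"dy":0,"dz":0,"twist":0},{"dx":0.001,"dy":0,"dz":0,"twist":0},{"dx":0.001,"dy":0,"dz":0,"twist":0},{"dx":0.001,"dy":0,"dz":0,"twist":0},{"dx":0.001,"dy":0,"dz":0,"twist":0},{"dx":0.001,"dy":0,"dz":0,"twist":0},{"dx":0.001,"dy":0,"dz":0,"twist":0},{"dx":0.001,"dy":0,"dz":0,"twist":0}], "gripper": 0.0, "newtons": 45}}

```text
t: 3.22
eef_pos: [0.4343, 0.1742, 0.0317]
ee_rot: [1.502, 1.571, 0.022]
force: [-0.5, -0.7, 2.7]
width: 0.0136
```

Call:
{"name": "jog_arm", "arguments": {"motion": [{"dx":-0.01,"dy":0,"dz":0,"twist":0},{"dx":-0.03,"dy":0,"dz":0,"twist":0},{"dx":-0.055,"dy":0,"dz":0,"twist":0},{"dx":-0.085,"dy":0,"dz":0,"twist":0},{"dx":-0.115,"dy":-0.003,"dz":0.01,"twist":0},{"dx":-0.14,"dy":-0.009,"dz":0.03,"twist":2},{"dx":-0.155,"dy":-0.016,"dz":0.06,"twist":4},{"dx":-0.165,"dy":-0.025,"dz":0.094,"twist":6},{"dx":-0.168,"dy":-0.034,"dz":0.128,"twist":8},{"dx":-0.168,"dy":-0.043,"dz":0.162,"twist":10},{"dx":-0.168,"dy":-0.052,"dz":0.196,"twist":12},{"dx":-0.168,"dy":-0.061,"dz":0.23,"twist":14},{"dx":-0.168,"dy":-0.07,"dz":0.264,"twist":16},{"dx":-0.168,"dy":-0.079,"dz":0.297,"twist":18},{"dx":-0.168,"dy":-0.087,"dz":0.327,"twist":20},{"dx":-0.168,"dy":-0.093,"dz":0.347,"twist":22},{"dx":-0.168,"dy":-0.096,"dz":0.358,"twist":22},{"dx":-0.168,"dy":-0.096,"dz":0.358,"twist":22},{"dx":-0.168,"dy":-0.096,"dz":0.358,"twist":22},{"dx":-0.168,"dy":-0.096,"dz":0.358,"twist":22}]}}

```text
t: 4.88
eef_pos: [0.371, -0.1907, 0.1994]
ee_rot: [-1.996, 1.571, 2.423]
force: [-0.2, 1.2, -0.2]
width: 0.0135
```

```bash
cat > look.py <<'E'
import sys
from h import *
from station import arm
n=sys.argv[1]
s=arm.get_state();m=arm.camera_model('wrist');im=arm.grab_frame('wrist')[:,:,::-1]
print(s['t'],s['eef_pos'],s['ee_rot'],s['q'],s['force'],s['width'])
r=R.from_euler('xyz',s['ee_rot']).as_matrix();print('jaw yaw',np.degrees(np.arctan2(r[1,2],r[0,2])))
cv2.imwrite(f'pics/{n}.png',im);np.save(f'{n}.npy',[m,s],allow_pickle=True)
E
python3 look.py w3
```

```text
4.8833 [ 0.371  -0.1907  0.1994] [-1.9964  1.5705  2.4227] [ 0.0027 -0.05   -0.577  -0.0002 -1.044   1.2749] [-0.1907  1.18   -0.1684] 0.01347427482427302
jaw yaw -106.80783198828054
```

View pics/w3.png

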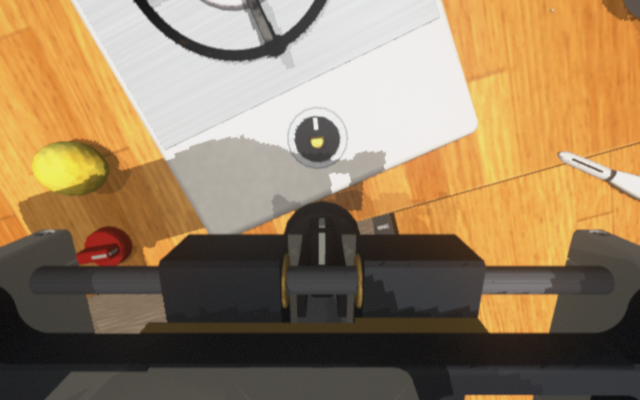

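The wrist view shows the spindle as a brass spot near (317,143), with its white mark at (316,124). The knob is held at (321,245) with its line vertical. I'll zoom and measure.

Run:
```python
from h import *
m,s=np.load('w3.npy',allow_pickle=True);im=cv2.imread('pics/w3.png')
a=cv2.resize(im[100:170,280:355],None,fx=8,fy=8,interpolation=cv2.INTER_CUBIC)
b=cv2.resize(im[195:265,290:315+0+40],None,fx=8,fy=8,interpolation=cv2.INTER_CUBIC)[:,:200*2]
cv2.imwrite('pics/z3.png',np.hstack([a,b[:,:200]]))
hsv=cv2.cvtColor(im,cv2.COLOR_BGR2HSV)
def roi(c):
    k=np.zeros(im.shape[:2],bool);k[105:170,290:345]=1;return (c&k).astype(np.uint8)
br=roi((hsv[...,1]>90)&(hsv[...,2]>80));ys,xs=np.nonzero(br);print('brass',len(xs),xs.mean(),ys.mean(),xs.min(),xs.max(),ys.min(),ys.max())
dk=roi(hsv[...,2]<70);n,l,st,ce=cv2.connectedComponentsWithStats(dk);i=1+st[1:,4].argmax()
cs,_=cv2.findContours((l==i).astype(np.uint8),0,2);h=cv2.convexHull(max(cs,key=cv2.contourArea));el=cv2.fitEllipse(h);print('disc',el,ray(m,el[0],.075))
print('brass @.092',ray(m,(xs.mean(),ys.mean()),.092))
wh=(hsv[...,2]>150)&(hsv[...,1]<70);k=np.zeros_like(wh);k[117:133,310:323]=1;ys,xs=np.nonzero(wh&k);print('mark',len(xs),xs.mean(),ys.mean(),xs.min(),xs.max(),ys.min(),ys.max())
P=np.array([ray(m,p,.0755)[:2] for p in zip(xs,ys)]);vx,vy,x0,y0=cv2.fitLine(P.astype(np.float32),2,0,.01,.01).ravel();print('mark line yaw',np.degrees(np.arctan2(vy,vx)),x0,y0)
```

```text
brass 136 316.77941176470586 141.6764705882353 310 323 136 148
disc ((315.4427185058594, 153.79421997070312), (12.362434387207031, 27.11902618408203), 97.26951599121094) [ 0.4099 -0.1976  0.075 ]
brass @.092 [ 0.4211 -0.2025  0.092 ]
mark 59 315.06779661016947 122.88135593220339 313 317 117 129
mark line yaw -12.007451 0.43525082 -0.2050959
```

View pics/z3.png

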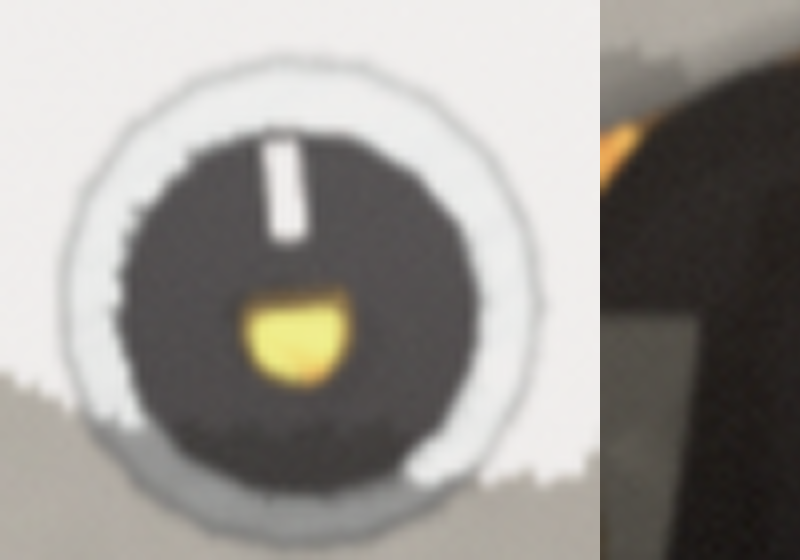

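Run:
```python
from h import *
m,s=np.load('w3.npy',allow_pickle=True)
f=lambda x,y,z:ray(m,(280+(x+.5)/8-.5,100+(y+.5)/8-.5),z)
print('disc',f(299,310,.075)[:2],'tip',f(297,333,.092)[:2], 'ring',f(301,302,.065)[:2])
a=f(281,145,.0755);b=f(290,240,.0755);c=f(299,310,.075)
for p in(b,c):print(np.degrees(np.arctan2(*(a-p)[1::-1])))
im=cv2.imread('pics/w3.png')
# held knob
cv2.imwrite('pics/z4.png',cv2.resize(im[195:270,280:365],None,fx=8,fy=8,interpolation=cv2.INTER_CUBIC))
print('TCP proj',proj(m,s['eef_pos']))
```

```text
disc [ 0.4224 -0.2028] tip [ 0.4215 -0.2026] ring [ 0.4224 -0.2029]
-11.626010583860241
-10.822366197524854
TCP proj [320.2019 259.5796]
```

View pics/z4.png

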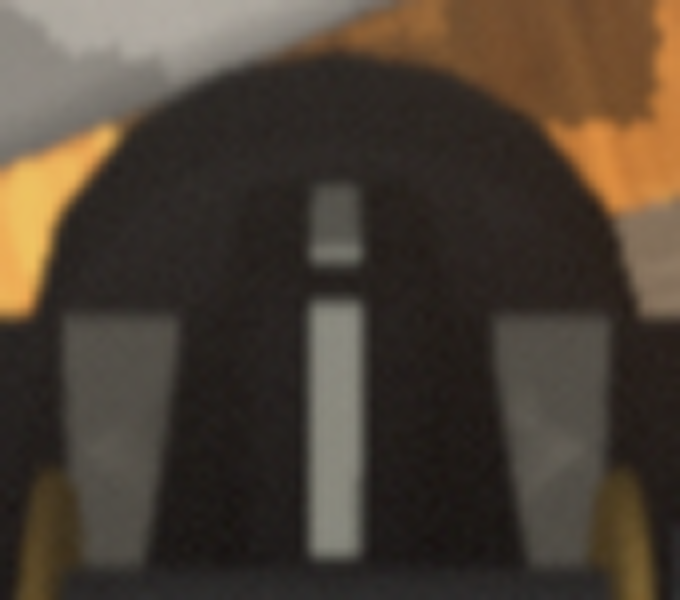

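Run:
```python
from h import *
m,s=np.load('w3.npy',allow_pickle=True)
r=R.from_euler('xyz',s['ee_rot']).as_matrix();z0=s['eef_pos'][2]
f=lambda x,y,h,ox=280,oy=195:r.T@(ray(m,(ox+(x+.5)/8-.5,oy+(y+.5)/8-.5),z0-.0317+h)-s['eef_pos'])
print('bar top end (h.037), y-20mm',f(336,285,.037)-[0,.02,0])
print('end line bottom (h .017)',f(336,183,.017)-[0,.02,0])
print('line inner end',f(336,560,.037))
print('skirt edge bottom h0/.017',f(338,52,0)-[0,.024,0],f(338,52,.017)-[0,.024,0])
t=r.T@(np.array([.4220,-.2027,.092])-s['eef_pos']);print('spindle in tool',t)
```

```text
bar top end (h.037), y-20mm [-0.0053 -0.0014  0.0007]
end line bottom (h .017) [ 0.0147 -0.0017  0.0007]
line inner end [-0.0053 -0.0001  0.0007]
skirt edge bottom h0/.017 [ 0.0317 -0.0012  0.0009] [0.0147 0.0038 0.0009]
spindle in tool [ 0.1074  0.0523 -0.0033]
```

Call:
{"name": "jog_arm", "arguments": {"motion": [{"dx":0.01,"dy":0.003,"dz":-0.001,"twist":-2},{"dx":0.025,"dy":0.007,"dz":-0.002,"twist":-4},{"dx":0.04,"dy":0.011,"dz":-0.004,"twist":-5.6},{"dx":0.05,"dy":0.013,"dz":-0.004,"twist":-5.6},{"dx":0.055,"dy":0.013,"dz":-0.004,"twist":-5.6},{"dx":0.055,"dy":0.013,"dz":-0.004,"twist":-5.6},{"dx":0.055,"dy":0.013,"dz":-0.004,"twist":-5.6}]}}

```text
t: 5.52
eef_pos: [0.3849, -0.1906, 0.1448]
ee_rot: [-0.873, 1.571, -2.639]
force: [0.7, -0.1, 0.6]
width: 0.0136
```

```bash
python3 look.py w5
python3 - <<'E'
import cv2
im=cv2.imread('pics/w5.png')
cv2.imwrite('pics/z5.png',cv2.resize(im[110:205,275:370],None,fx=6,fy=6,interpolation=cv2.INTER_CUBIC))
E
```

```text
5.5167 [ 0.3849 -0.1906  0.1448] [-0.8735  1.5705 -2.6387] [ 0.0034  0.0352 -0.6357  0.0002 -0.9001  1.3729] [ 0.6572 -0.1393  0.6334] 0.013592323195433059
jaw yaw -101.1416519973496
```

View pics/w5.png

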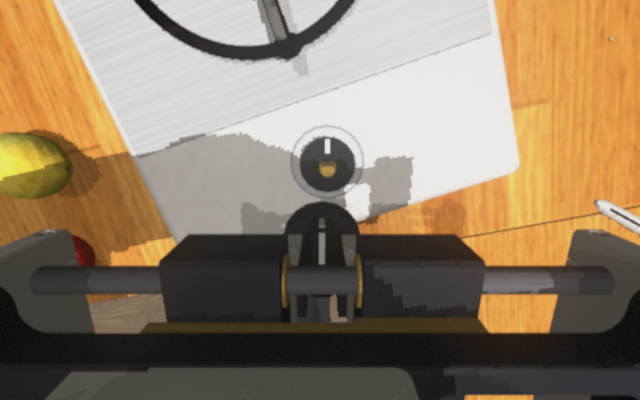

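View pics/z5.png

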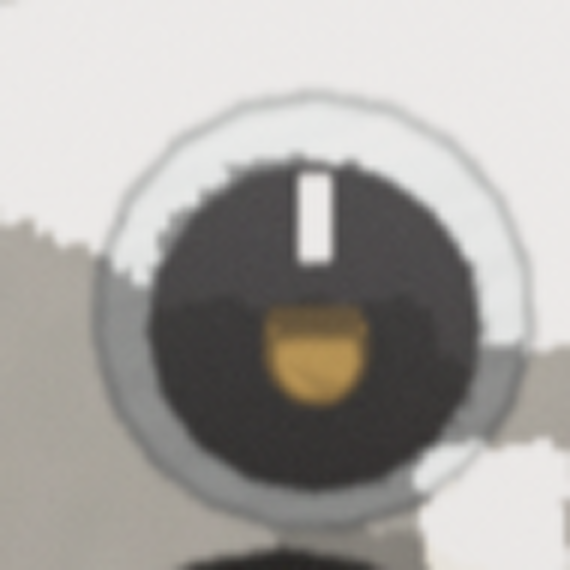

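Run:
```python
from h import *
m,s=np.load('w5.npy',allow_pickle=True)
r=R.from_euler('xyz',s['ee_rot']).as_matrix();z0=s['eef_pos'][2]
f=lambda x,y,h:r.T@(ray(m,(275+(x+.5)/6-.5,110+(y+.5)/6-.5),h)-s['eef_pos'])
print('disc',f(315,325,.075),'ring',f(314,308.5,.065))
print('arc bottom @.089 +6mm',f(316,406,.089)+[0,.006,0],'width',f(262,350,.09)[2],f(368,350,.09)[2], 'flat base at disc?',f(316,335,.092)[1]-.003, f(316,305,.089)[1]-.003)
```

```text
disc [0.0698 0.0392 0.0047] ring [0.0798 0.0397 0.0047]
arc bottom @.089 +6mm [0.0558 0.0384 0.0046] width -0.0014446213447493808 0.010258309571003004 flat base at disc? 0.037913843893793375 0.040739707012374435
```

Call:
{"name": "jog_arm", "arguments": {"motion": [{"dx":0,"dy":0.008,"dz":0.001,"twist":0},{"dx":0,"dy":0.022,"dz":0.002,"twist":0},{"dx":0.002,"dy":0.034,"dz":0.0038,"twist":0},{"dx":0.006,"dy":0.04,"dz":0.0038,"twist":0},{"dx":0.01,"dy":0.04,"dz":0.0038,"twist":0},{"dx":0.014,"dy":0.04,"dz":0.0038,"twist":0},{"dx":0.016,"dy":0.04,"dz":0.0038,"twist":0},{"dx":0.016,"dy":0.04,"dz":0.0038,"twist":0},{"dx":0.016,"dy":0.04,"dz":0.0038,"twist":0}]}}

```text
t: 6.32
eef_pos: [0.4227, -0.2024, 0.1284]
ee_rot: [-1.437, 1.57, 3.08]
force: [0.3, 0.3, -0.5]
width: 0.0138
```

```bash
python3 look.py w6
python3 - <<'E'
from h import *
from station import arm
for n in('side','top'):
    im=arm.grab_frame(n)[:,:,::-1];p=proj(arm.camera_model(n),[.422,-.202,.1]).astype(int);print(n,p)
    cv2.imwrite(f'pics/{n}6.png',cv2.resize(im[max(0,p[1]-40):p[1]+40,p[0]-50:p[0]+50],None,fx=6,fy=6,interpolation=2))
E
```

```text
6.3167 [ 0.4227 -0.2024  0.1284] [-1.4373  1.5703  3.0797] [-0.0249  0.1244 -0.5802 -0.     -0.8667  1.4003] [ 0.2707  0.2808 -0.4669] 0.013831385896914883
jaw yaw -101.19560370707643
side [349 183]
top [359 191]
```

View pics/w6.png

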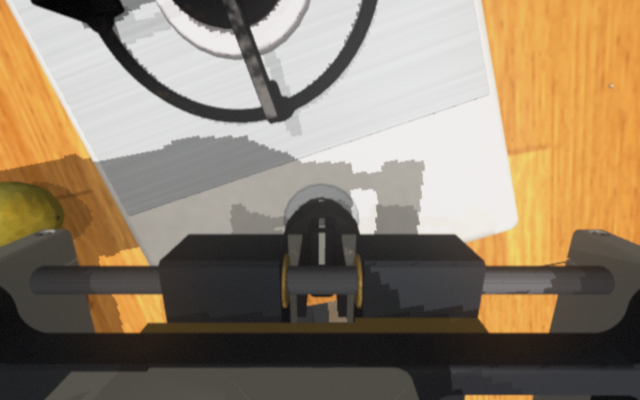

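View pics/side6.png

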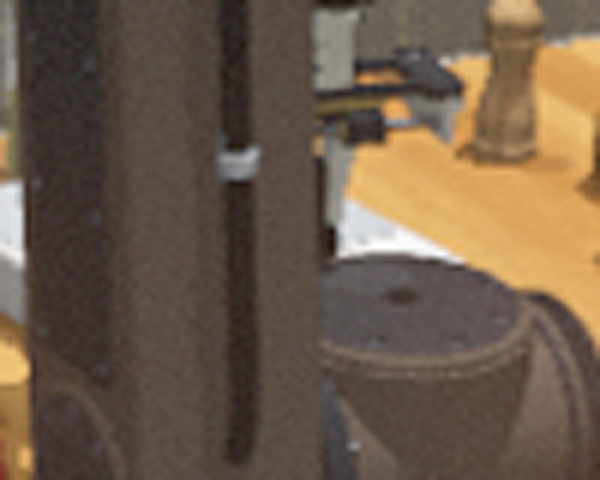

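The grey ring (centre column ~321) and the knob (~321) line up, while the side view is blocked by the arm. I'll descend gently and watch the force.

Call:
{"name": "jog_arm", "arguments": {"motion": [{"dx":0.002,"dy":0,"dz":0,"twist":0},{"dx":0.004,"dy":0,"dz":0,"twist":0},{"dx":0.005,"dy":0,"dz":0,"twist":0},{"dx":0.006,"dy":0,"dz":0,"twist":0},{"dx":0.007,"dy":0,"dz":0,"twist":0},{"dx":0.007,"dy":0,"dz":0,"twist":0}]}}

```text
t: 6.97
eef_pos: [0.4231, -0.2024, 0.1213]
ee_rot: [-1.445, 1.57, 3.072]
force: [0.3, -0.0, -0.4]
width: 0.0136
```

Call:
{"name": "jog_arm", "arguments": {"motion": [{"dx":0.001,"dy":0,"dz":0,"twist":0},{"dx":0.002,"dy":0,"dz":0,"twist":0},{"dx":0.003,"dy":0,"dz":0,"twist":0},{"dx":0.004,"dy":0,"dz":0,"twist":0},{"dx":0.004,"dy":0,"dz":0,"twist":0}]}}

```text
t: 7.38
eef_pos: [0.4231, -0.2024, 0.1174]
ee_rot: [-1.549, 1.571, 2.968]
force: [0.5, -0.5, -1.2]
width: 0.0142
```

Call:
{"name": "jog_arm", "arguments": {"motion": [{"dx":0.001,"dy":0,"dz":0,"twist":0},{"dx":0.002,"dy":0,"dz":0,"twist":0},{"dx":0.003,"dy":0,"dz":0,"twist":0},{"dx":0.004,"dy":0,"dz":0,"twist":0},{"dx":0.004,"dy":0,"dz":0,"twist":0}]}}

```text
t: 7.8
eef_pos: [0.4231, -0.2024, 0.1133]
ee_rot: [-1.436, 1.57, 3.081]
force: [-0.1, 0.9, -1.0]
width: 0.0134
```

```bash
python3 look.py w7
```

```text
7.8 [ 0.4231 -0.2024  0.1133] [-1.4358  1.5704  3.0813] [-0.025   0.1449 -0.5984 -0.     -0.8279  1.4005] [-0.129   0.8715 -0.9705] 0.013411705535151598
jaw yaw -101.19237529337185
```

View pics/w7.png

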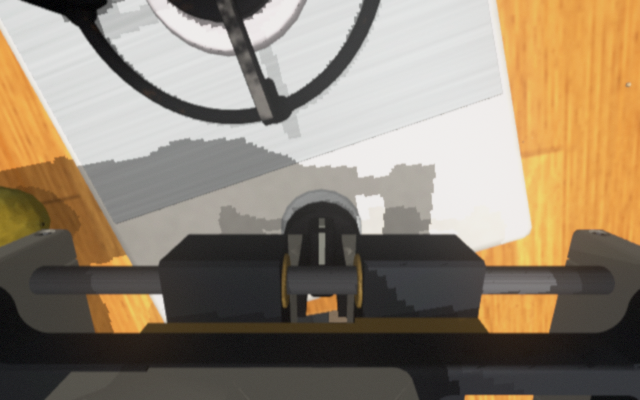

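Call:
{"name": "jog_arm", "arguments": {"motion": [{"dx":0.001,"dy":0,"dz":0,"twist":0},{"dx":0.002,"dy":0,"dz":0,"twist":0},{"dx":0.003,"dy":0,"dz":0,"twist":0},{"dx":0.004,"dy":0,"dz":0,"twist":0},{"dx":0.005,"dy":0,"dz":0,"twist":0},{"dx":0.006,"dy":0,"dz":0,"twist":0},{"dx":0.006,"dy":0,"dz":0,"twist":0}]}}

```text
t: 8.43
eef_pos: [0.4233, -0.2025, 0.1076]
ee_rot: [0.942, 1.571, -0.824]
force: [-1.2, 0.8, 3.9]
width: 0.0135
```

Call:
{"name": "jog_arm", "arguments": {"motion": [{"dx":0.001,"dy":0,"dz":0,"twist":0},{"dx":0.002,"dy":0,"dz":0,"twist":0},{"dx":0.003,"dy":0,"dz":0,"twist":0},{"dx":0.004,"dy":0,"dz":0,"twist":0},{"dx":0.005,"dy":0,"dz":0,"twist":0},{"dx":0.005,"dy":0,"dz":0,"twist":0},{"dx":0.005,"dy":0,"dz":0,"twist":0}]}}

```text
t: 9.02
eef_pos: [0.4234, -0.2025, 0.1029]
ee_rot: [1.07, 1.57, -0.696]
force: [-1.6, 1.3, 8.6]
width: 0.0136
```

```bash
python3 look.py w8; python3 -c "
import cv2,numpy as np
a=[cv2.resize(cv2.imread(f'pics/w{k}.png')[185:270,280:365],None,fx=4.5,fy=6,interpolation=2) for k in(7,8)]
cv2.imwrite('pics/z8.png',np.hstack(a))"
```

```text
9.0167 [ 0.4234 -0.2025  0.1029] [ 1.0701  1.5705 -0.6959] [-0.025   0.1594 -0.611   0.0003 -0.8001  1.4004] [-1.6354  1.3347  8.6435] 0.013628191540583486
jaw yaw -101.1809712181138
```

View pics/z8.png

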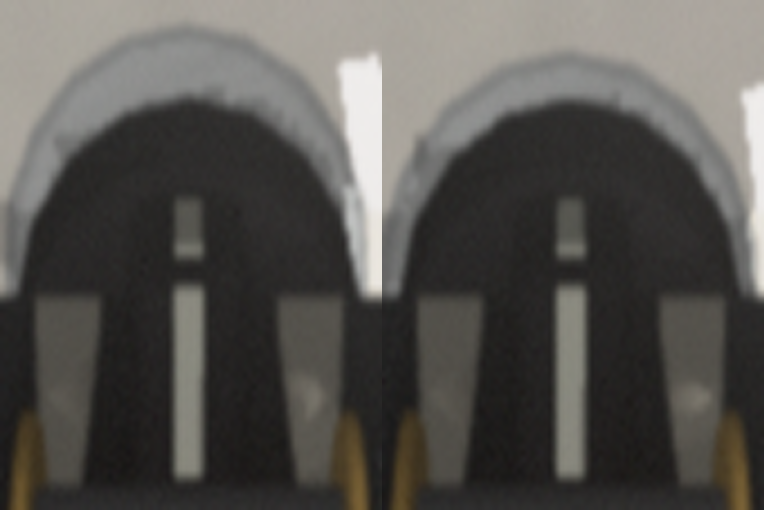

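Call:
{"name": "jog_arm", "arguments": {"motion": [{"dx":0.0007,"dy":0,"dz":0,"twist":0},{"dx":0.0007,"dy":0,"dz":0,"twist":0},{"dx":0.0007,"dy":0,"dz":0,"twist":0},{"dx":0.0007,"dy":0,"dz":0,"twist":0},{"dx":0.0007,"dy":0,"dz":0,"twist":0},{"dx":0.0007,"dy":0,"dz":0,"twist":0},{"dx":0.0007,"dy":0,"dz":0,"twist":0},{"dx":0.0007,"dy":0,"dz":0,"twist":0},{"dx":0.0007,"dy":0,"dz":0,"twist":0},{"dx":0.0007,"dy":0,"dz":0,"twist":0},{"dx":0.0007,"dy":0,"dz":0,"twist":0},{"dx":0.0007,"dy":0,"dz":0,"twist":0},{"dx":0.0007,"dy":0,"dz":0,"twist":0},{"dx":0.0007,"dy":0,"dz":0,"twist":0},{"dx":0.0007,"dy":0,"dz":0,"twist":0},{"dx":0.0007,"dy":0,"dz":0,"twist":0},{"dx":0.0007,"dy":0,"dz":0,"twist":0},{"dx":0.0007,"dy":0,"dz":0,"twist":0},{"dx":0.0007,"dy":0,"dz":0,"twist":0},{"dx":0.0007,"dy":0,"dz":0,"twist":0}]}}

```text
t: 10.73
eef_pos: [0.4234, -0.2025, 0.1023]
ee_rot: [1.141, 1.57, -0.625]
force: [-2.6, 2.0, 7.8]
width: 0.0133
```

Call:
{"name": "jog_arm", "arguments": {"motion": [{"dx":0,"dy":0,"dz":0,"twist":0},{"dx":0,"dy":0,"dz":0,"twist":0},{"dx":0,"dy":0,"dz":0,"twist":0},{"dx":0,"dy":0,"dz":0,"twist":0},{"dx":0,"dy":0,"dz":0,"twist":0},{"dx":0,"dy":0,"dz":0,"twist":0},{"dx":0,"dy":0,"dz":0,"twist":0},{"dx":0,"dy":0,"dz":0,"twist":0},{"dx":0,"dy":0,"dz":0,"twist":0},{"dx":0,"dy":0,"dz":0,"twist":0},{"dx":0,"dy":0,"dz":0,"twist":0},{"dx":0,"dy":0,"dz":0,"twist":0},{"dx":0,"dy":0,"dz":0,"twist":0},{"dx":0,"dy":0,"dz":0,"twist":0},{"dx":0,"dy":0,"dz":0,"twist":0},{"dx":0,"dy":0,"dz":0,"twist":0},{"dx":0,"dy":0,"dz":0,"twist":0},{"dx":0,"dy":0,"dz":0,"twist":0},{"dx":0,"dy":0,"dz":0,"twist":0},{"dx":0,"dy":0,"dz":0,"twist":0}]}}

```text
t: 12.4
eef_pos: [0.4234, -0.2025, 0.1023]
ee_rot: [1.295, 1.57, -0.471]
force: [-3.3, 0.9, 7.7]
width: 0.0137
```

Call:
{"name": "jog_arm", "arguments": {"motion": [{"dx":0,"dy":0,"dz":0,"twist":0},{"dx":0,"dy":0,"dz":0,"twist":0},{"dx":0,"dy":0,"dz":0,"twist":0},{"dx":0,"dy":0,"dz":0,"twist":0},{"dx":0,"dy":0,"dz":0,"twist":0},{"dx":0,"dy":0,"dz":0,"twist":0},{"dx":0,"dy":0,"dz":0,"twist":0},{"dx":0,"dy":0,"dz":0,"twist":0}]}}

```text
t: 13.07
eef_pos: [0.4234, -0.2025, 0.1023]
ee_rot: [1.26, 1.57, -0.506]
force: [-3.0, 1.9, 8.3]
width: 0.0138
```

```bash
python3 look.py w9
python3 - <<'E'
from h import *
from station import arm
F=np.array([(lambda:(arm.grab_frame('top'),arm.get_state()['force'])[1])() for _ in range(4)]);print(F.mean(0))
cv2.imwrite('pics/top9.png',arm.grab_frame('top')[:,:,::-1])
a=[cv2.resize(cv2.imread(f'pics/w{k}.png')[185:270,280:365],None,fx=4.5,fy=6,interpolation=2) for k in(7,9)]
cv2.imwrite('pics/z9.png',np.hstack(a))
E
```

```text
13.0667 [ 0.4234 -0.2025  0.1023] [ 1.2603  1.5704 -0.5056] [-0.025   0.1602 -0.6118  0.0003 -0.7984  1.4004] [-2.9582  1.9217  8.3066] 0.013785745181462649
jaw yaw -101.18012526966737
[-2.5976  1.6917  9.0654]
```

View pics/z9.png

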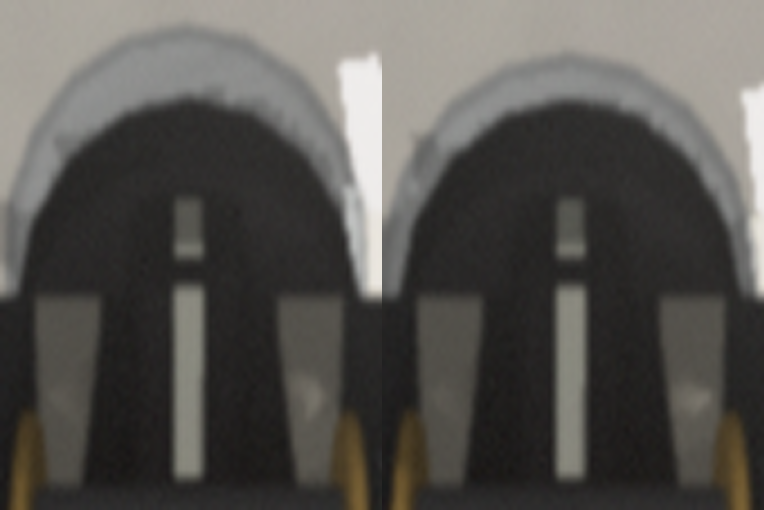

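View pics/top9.png

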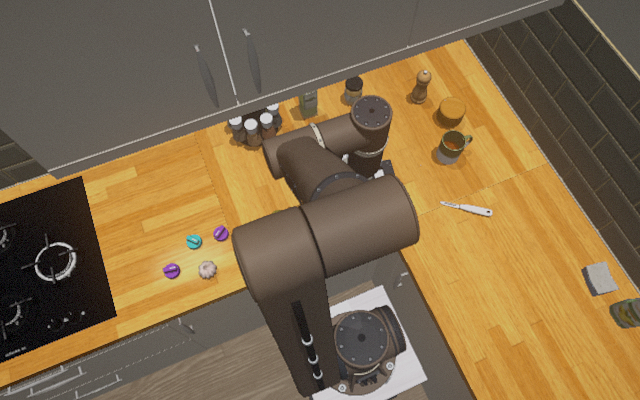

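The knob hasn't slipped. The force gives about 5.5–6.4 mm of press, while the height gives about 7.4 mm. I'll press 0.8 mm further for margin and ease off the small side load.

Call:
{"name": "jog_arm", "arguments": {"motion": [{"dx":0.0002,"dy":-0.0003,"dz":-0.0002,"twist":0},{"dx":0.0004,"dy":-0.0006,"dz":-0.0004,"twist":0},{"dx":0.0006,"dy":-0.0006,"dz":-0.0004,"twist":0},{"dx":0.0008,"dy":-0.0006,"dz":-0.0004,"twist":0},{"dx":0.0008,"dy":-0.0006,"dz":-0.0004,"twist":0},{"dx":0.0008,"dy":-0.0006,"dz":-0.0004,"twist":0}]}}

```text
t: 13.87
eef_pos: [0.4233, -0.2024, 0.1018]
ee_rot: [1.14, 1.569, -0.626]
force: [-2.4, -1.7, 9.5]
width: 0.0135
```

Run:
```python
from h import *
from station import arm
F=[]
for _ in range(6): arm.grab_frame('top');F.append(arm.get_state()['force'])
print(np.mean(F,0),np.std(F,0),arm.get_state()['eef_pos'])
```

```text
[-2.1205 -0.7907  9.0435] [0.8136 0.546  0.6544] [ 0.4234 -0.2023  0.1018]
```

```bash
python3 look.py w10
python3 - <<'E'
from h import *
ims={k:cv2.cvtColor(cv2.imread(f'pics/w{k}.png'),6).astype(np.float32) for k in(6,7,8,9,10)}
for k in ims:
    c=ims[k][205:262,316:328]
    prof=ims[k][205:262,320:324].mean(1)
    w=np.clip(prof-75,0,None)
    # edge positions (half max crossing)
    th=75;e=[205+i+(th-prof[i])/(prof[i+1]-prof[i]) for i in range(len(prof)-1) if (prof[i]-th)*(prof[i+1]-th)<0]
    print(k,np.round(e,2), 'shift vs 6',cv2.phaseCorrelate(ims[6][213:260,300:343].copy(),ims[k][213:260,300:343].copy())[0])
m,s=np.load('w9.npy',allow_pickle=True)
for h in(0,.001,.002):
    r=R.from_euler('xyz',s['ee_rot']).as_matrix();print(h,proj(m,s['eef_pos']+r@[-.0053-h,.02,0])[1],proj(m,s['eef_pos']+r@[.0147-h,.02,0])[1])
E
```

```text
14.1667 [ 0.4234 -0.2023  0.1018] [ 1.1659  1.5693 -0.5997] [-0.024   0.1601 -0.6137  0.0011 -0.7957  1.3993] [-1.9475 -0.2398  8.6324] 0.013550300592527134
jaw yaw -101.15887171808254
6 [218.36 227.52 231.98] shift vs 6 (0.5, 0.0)
7 [218.4  227.5  231.97] shift vs 6 (0.5098250684905068, -0.09454875188927758)
8 [218.3  227.51] shift vs 6 (0.5202470985603433, 0.015424819880248464)
9 [218.38 227.51 231.99] shift vs 6 (0.5344911971749582, -0.07252807394332095)
10 [218.46 227.49 231.98] shift vs 6 (0.49077700562721915, -0.035956525773848114)
0 227.43165549729255 214.36793338326422
0.001 228.17291309486745 214.95050374086887
0.002 228.9237509176347 215.5397416685637
```

Call:
{"name": "jog_arm", "arguments": {"motion": [{"dx":0.0003,"dy":0,"dz":0,"twist":0},{"dx":0.0003,"dy":0,"dz":0,"twist":0},{"dx":0.0003,"dy":0,"dz":0,"twist":0},{"dx":0.0003,"dy":0,"dz":0,"twist":0},{"dx":0.0003,"dy":0,"dz":0,"twist":0},{"dx":0.0003,"dy":0,"dz":0,"twist":0},{"dx":0.0003,"dy":0,"dz":0,"twist":0},{"dx":0.0003,"dy":0,"dz":0,"twist":0},{"dx":0.0003,"dy":0,"dz":0,"twist":0},{"dx":0.0003,"dy":0,"dz":0,"twist":0},{"dx":0.0003,"dy":0,"dz":0,"twist":0},{"dx":0.0003,"dy":0,"dz":0,"twist":0},{"dx":0.0003,"dy":0,"dz":0,"twist":0},{"dx":0.0003,"dy":0,"dz":0,"twist":0},{"dx":0.0003,"dy":0,"dz":0,"twist":0},{"dx":0.0003,"dy":0,"dz":0,"twist":0},{"dx":0.0003,"dy":0,"dz":0,"twist":0},{"dx":0.0003,"dy":0,"dz":0,"twist":0},{"dx":0.0003,"dy":0,"dz":0,"twist":0},{"dx":0.0003,"dy":0,"dz":0,"twist":0}]}}

```text
t: 15.88
eef_pos: [0.4233, -0.2024, 0.1015]
ee_rot: [1.144, 1.569, -0.622]
force: [-2.7, -1.5, 10.5]
width: 0.0134
```

Call:
{"name": "jog_arm", "arguments": {"motion": [{"dx":0,"dy":0,"dz":0,"twist":0},{"dx":0,"dy":0,"dz":0,"twist":0},{"dx":0,"dy":0,"dz":0,"twist":0},{"dx":0,"dy":0,"dz":0,"twist":0},{"dx":0,"dy":0,"dz":0,"twist":0},{"dx":0,"dy":0,"dz":0,"twist":0},{"dx":0,"dy":0,"dz":0,"twist":0},{"dx":0,"dy":0,"dz":0,"twist":0},{"dx":0,"dy":0,"dz":0,"twist":0},{"dx":0,"dy":0,"dz":0,"twist":0},{"dx":0,"dy":0,"dz":0,"twist":0},{"dx":0,"dy":0,"dz":0,"twist":0},{"dx":0,"dy":0,"dz":0,"twist":0},{"dx":0,"dy":0,"dz":0,"twist":0},{"dx":0,"dy":0,"dz":0,"twist":0},{"dx":0,"dy":0,"dz":0,"twist":0},{"dx":0,"dy":0,"dz":0,"twist":0},{"dx":0,"dy":0,"dz":0,"twist":0},{"dx":0,"dy":0,"dz":0,"twist":0},{"dx":0,"dy":0,"dz":0,"twist":0}]}}

```text
t: 17.55
eef_pos: [0.4233, -0.2024, 0.1015]
ee_rot: [1.163, 1.569, -0.603]
force: [-1.6, -0.9, 9.6]
width: 0.0135
```

Run:
```python
from h import *
from station import arm
F=[]
for _ in range(8): arm.grab_frame('top');F.append(arm.get_state()['force'])
s=arm.get_state();print(np.mean(F,0),s['eef_pos'],s['width'],s['t'])
cv2.imwrite('pics/side11.png',arm.grab_frame('side')[:,:,::-1])
print(arm.job_done())
```

```text
[-2.174  -0.5024  9.4574] [ 0.4234 -0.2024  0.1015] 0.013324820109331274 17.95
the job is handed in; nothing more can be done
None
```

I gripped the black knob across its bar, turned it to the white mark beside the spindle's flat, and pushed it on. I then kept it pressed against the spring for more than 8 s. I handed the job in at about 18 s with the gripper still holding the knob down. No verdict was reported.

**Last checks**
- **Push:** The force settled at about 9.5 N. That puts the spindle about 6.5–7 mm in, against the 5 mm needed.
- **Grip:** The finger opening stayed at 13.3–13.8 mm. The wrist pictures, compared up to t = 14.2 s, showed no slip of the knob (under 0.1 mm).
- **Alignment:** The pointer line and the mark agreed within about 1–2° in the last view before the push.
- **Other objects:** In the last top view I looked at (about t = 13 s), the garlic and mug had not visibly moved. The arm hid the lemon there, but the wrist view showed it standing and nothing had come near it. I saved a side picture just before handing in but did not view it.

**What did not fully agree**
- **Depth:** The gripper's height suggests the spindle is about 8 mm in, roughly 1–1.5 mm deeper than the force does. I put this down to calibration or a small gap under the knob. A gap of that size would still be within the limit for "fully on".
- **Side force:** About 2 N of sideways force remained on the gripper, and my small correction removed only part of it.

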